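# Lean the reference print card on the viewing stand

## Robot

A 6-joint arm with a two-finger parallel gripper is mounted at the origin on the work surface. World frame = base frame: x ahead of the robot, y to its left, z up, the work surface at z = 0. Lengths are in m, angles in rad, forces in N, time in s.
With the tool pointing down it reaches from about 0.2 to 0.875 m from the base axis. Payload 3.4 kg.
Tool frame: the origin (TCP) lies where the fingers leave the gripper's body, on its centre line; the fingertips stand 97 mm ahead of it and the grasp point (between the pads) lies 78 mm ahead of it (tips_ahead is the distance from the TCP to the fingertips, in m); z points along the fingers, y is the line along which they close (so a half turn about z gives the same grasp; the last joint's range is limited). The gripper opens to 94 mm and grips with 3 to 60 N. Pads are 16 mm wide; open, the fingers measure 119 mm over their backs; the gripper's body (75 mm by 177 mm) begins 78 mm behind the grasp point.
Start: joints at [-1.332, 0.276, 1.505, -0, 1.361, -0.121], TCP at [0.202, -0.538, 0.303] pointing down, gripper open.
Joint ranges: [-2.89, 2.89], [-0.75, 2.08], [0.22, 2.7], [-1.18, 4.32], [0.11, 2.71], [-2.7, 2.7]. Speed limits (rad/s): [2.57, 2.57, 3.14, 3.14, 3.14, 3.14].

## Interface

Orientations are given as [roll, pitch, yaw] about the fixed x, y, z axes, in that order (R = Rz(yaw) Ry(pitch) Rx(roll)).
In Python, from bench import * gives the robot as it stands.
- The arm moves only by the tool carry_out, never from a script. Its argument "plan" is one flat list of numbers, 7 for each row, row after row: the shift along the world's x, y, z in cm, then the turn, a rotation vector about the world's x, y, z in units of 5 degrees (1.0 is 5 degrees), then the finger opening in cm, from 0 to 9.4. In form: [tx, ty, tz, ax, ay, az, claw, tx, ty, tz, ax, ay, az, claw, ...]. A call has 1 to 12 rows; each row shifts and turns the commanded pose from where the row before left it; what a row does not reach is not made up. A row lasts 1/10 s, in which the tool goes at most 50 mm and 8.59 degrees, less where a joint would pass 70% of its speed; a pose out of reach is approached as far as the arm can. A call is refused whole if a number of a shift passes 5 or a number of a turn 1, either way. A call with a gripper value outside its range is refused whole. The fingers move at their own pace and stop on an object; "newtons" is the grip in N (left out, the last holds). Time passes only in rows, so rows that do not move let the fingers close. It gives the time, the measured TCP pose, the force, the opening and the grip force at its end, in the units of the state.
- state(): the state, without advancing time (a new reading comes with each control period).
- get_image(name): name is "scene" or "top" or "wrist"; returns the picture (480x640x3 uint8, blue, green, red); there is no depth.
- camera_info(name): a dict with "intrinsics" (3x3 intrinsics, pixels), "R" (3x3) and "t" (3): a world point X has camera coordinates R X + t. Camera axes: x right, y down, z forward; pixel columns grow to the right and rows downward; lengths in m; the calibration is good to about 2 mm. A picture is of the moment at which its call begins: read the wrist's pose just before it. camera_info takes no time and is no camera call; for the wrist camera it gives the pose at the moment of the call.
- sign_off(): hands the job in; it is judged then, once.
The state is a dict: "time": time; "qpos": joint angles; "joint_vel": joint speeds; "joint_torque": joint torques, N m; "position": TCP position; "tool_rot": TCP orientation; "force": force on the tool from outside, world axes, zero at the start; "moment": the same for the moment, N m; "gripper_width": finger opening in m; "finger_force": force on a finger pad.
Only numpy, scipy, OpenCV 4.12 (cv2) and the standard library are available. Lean on these libraries where they do the work, as an engineer would, in place of code of your own. Each camera call takes 0.05 s, during which the arm holds its last target. There are 200 camera calls.

## Task

At the fingerprint desk, tilt the blue bin of the grey card cabinet forward until it reaches its stop, and take out the stiff reference print card inside. Lean the card on the green sloped backstop of the viewing stand: its red-striped short edge down on the ledge behind the lip, its back flat against the backstop, centred sideways, printed side outward. Leave it there by itself, and do not disturb the glove box, phone, paper roll or ink pad.

Things in the scene. Friction and masses are not known exactly. Their poses are not given: they have to be found in the camera images.
- cabinet: Grey desk-top card cabinet, fixed, 90 mm deep (x), 152 wide (y), 208 high (to 220 with the forms on its roof). Origin: centre of its underside; its -x is the open front, z up. The blue bin closes the lower part of the front; the roof keeps the card from being lifted out while the bin is shut.
- bin (a joint): Tilt of the blue bin about its bottom front edge, rad: 0 = shut (bin upright in the cabinet), grows as its top swings out of the front (cabinet's -x), stop at 0.55. A stiff hinge (0.13 N m of friction): the bin mostly stays where it is left, and rests on its stop when fully out.
- bin_hinge (a point): Middle of the bin's pivot line (along y), at (-45, 0, 50) mm in the cabinet's frame. Its frame turns with the bin: z up the front panel, -x out of its outer face. In it the bin has: front panel x 0 to 5 mm, back wall x 29 to 34, floor top z = 5, walls 85 mm high, inner width (y) 112 mm.
- bin_handle (a point): Middle of the bin's handle, a steel bar 10 mm thick and 90 mm long along y, standing 45 mm out from the front panel, at (-45, 0, 85) mm in the bin_hinge frame. It swings and turns with the bin.
- card_center (a point): Centre of the reference card: stiff white plate 8 mm thick (x), 100 wide (y), 135 tall (z), about 130 g. Its -x is the printed face (black rings); z points up, away from the red stripe at its lower short edge. It starts on the bin's floor, leaning back 0.2 rad. With the bin tilted out it falls flat on the front panel's inside (axes as bin_hinge), its top 55 mm above the bin's walls.
- card_face (a point): Middle of the card's printed face: 4 mm from card_center along the card's -x; same axes.
- backstop: Green sloped plate of the viewing stand, fixed. Origin: middle of the line where face and ledge meet; x into the plate, y along its width, z up the face, leaning back (to +x) 0.35 rad from upright. Face 120 mm wide, up to z = 75 mm (the card is taller). Ledge: top at z = 0, square to the face, 25 mm deep, then a lip 5 mm thick, 10 high. A well placed card has its centre at (-4, 0, 67.5) mm.
- stand: Dark steel base of the viewing stand, fixed, 130 x 130 mm, 12 mm thick. Origin: centre of its underside. The backstop's origin lies at (-20, 0, 30) mm in this frame, and the backstop leans towards this frame's +x.
- glove_box: Bystander: blue box 120 x 220 x 80 mm, loose. Origin: centre of underside.
- phone: Bystander: black phone 150 x 75 x 9 mm lying flat, loose. Origin: centre of underside.
- paper_roll: Bystander: white paper roll standing on end, 64 mm across, 90 mm high, loose. Origin: centre of underside.
- ink_pad: Bystander: black ink pad 80 x 120 x 18 mm, loose. Origin: centre of underside.

How it is judged:
By the outcome, as a careful person would: the job done as asked, in the order asked, and still so for the second after the job is handed in, with the robot touching nothing.
It also fails if it takes over 56 s, if anything falls off the work surface, if the arm or the gripper's body presses on something with over 40 N, if the wrist force passes 120 N, or if a joint passes its speed limit or range.

## Working session

There is one attempt and no reset: what is moved stays moved. The work goes in short steps, Python scripts to look and compute and a tool call to move; the robot and the scene stay as the last step left them, time stands still between calls to the robot, and variables do not carry over. Pictures are saved under pics/ and viewed, at most 11 in all, crops included, and the job is handed in when it is done.

Besides the shell and the picture viewer there is one more tool, called after "Call:" as name(argument=value, ...), one argument or row to a line, values as JSON. carry_out: Moves the arm, as the interface text tells. Its arguments: {"type":"object","properties":{"plan":{"type":"array","items":{"type":"number"}},"newtons":{"type":"number"}},"required":["plan"]}

```bash
mkdir -p pics; ls
python3 - <<'E'
from bench import *
import cv2
for n in("scene","top"):
    cv2.imwrite(f"pics/{n}0.png",get_image(n)); c=camera_info(n); print(n,c)
s=state();print(s)
E
```

```text
pics
scene {'intrinsics': array([[593.16097081,   0.        , 317.48041103],
       [  0.        , 593.16097081, 236.3695935 ],
       [  0.        ,   0.        ,   1.        ]]), 'R': array([[-0.77941252,  0.62626586,  0.017527  ],
       [ 0.4512253 ,  0.58053611, -0.67777102],
       [-0.43463991, -0.5203546 , -0.73506411]]), 't': array([ 0.41754901, -0.16310034,  1.63253566])}
top {'intrinsics': array([[496.94240201,   0.        , 319.46028698],
       [  0.        , 496.94240201, 243.30167241],
       [  0.        ,   0.        ,   1.        ]]), 'R': array([[-0.00551941, -0.99996702, -0.00595855],
       [-0.97316564,  0.00674203, -0.23000691],
       [ 0.2300395 ,  0.00452915, -0.97317075]]), 't': array([-0.02629354,  0.54900299,  1.12284989])}
{'time': 0.1, 'qpos': array([-1.33198042e+00,  2.76510410e-01,  1.50594522e+00,  2.83921316e-05,
        1.36071480e+00, -1.20991926e-01]), 'joint_vel': array([ 0.00119319, -0.00186456, -0.00226357,  0.00064182, -0.00076261,
        0.00038689]), 'joint_torque': array([ 2.07797333e-03, -4.05456269e+01, -2.37779009e+01,  7.04252464e-02,
        2.99012242e-02, -3.54778581e-05]), 'position': array([ 0.20238173, -0.53785039,  0.30192773]), 'tool_rot': array([-3.14002977e+00, -2.17987900e-04,  3.59801717e-01]), 'force': array([ 0.12725735, -0.59777265,  0.26966697]), 'moment': array([-0.03803974,  0.00404857, -0.00434035]), 'finger_force': 0.0, 'gripper_width': 0.09384338496481022}
```

View pics/scene0.png

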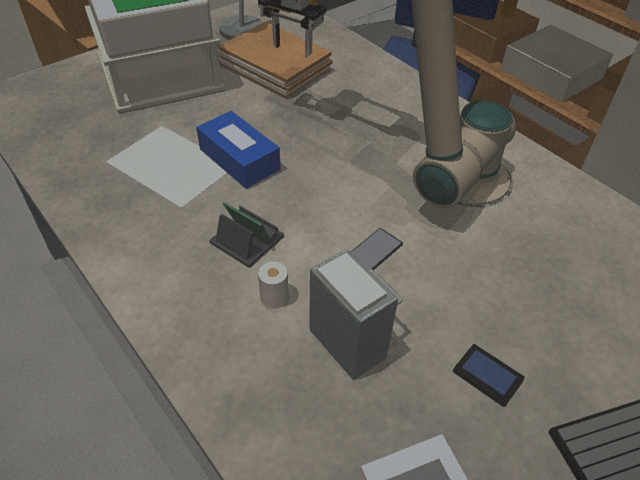

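View pics/top0.png

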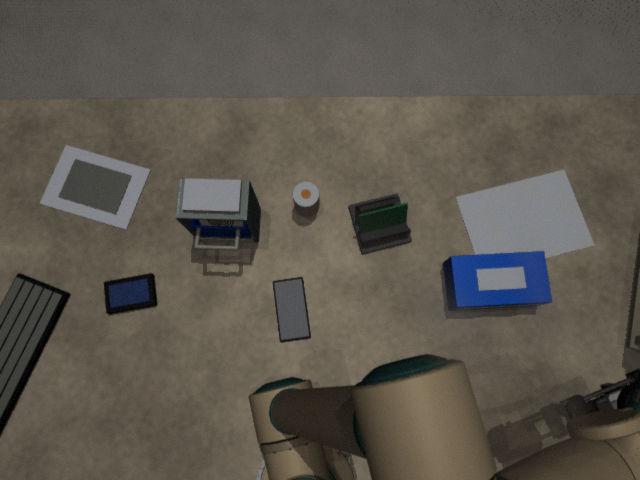

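The top view shows the cabinet at about (215,215), front towards the robot; the stand at (382,223), backstop leaning away; the paper roll at (306,198), the phone at (291,310), the glove box at (498,280) and the ink pad at (130,294). I'll zoom in on the cabinet and stand.

Run:
```python
import cv2,numpy as np
a=cv2.imread("pics/top0.png");s=cv2.imread("pics/scene0.png")
def z(im,x,y,w,h,f):
    o=cv2.resize(im[y:y+h,x:x+w],None,fx=f,fy=f,interpolation=cv2.INTER_CUBIC); return np.clip(o*1.6,0,255).astype('uint8')
p=np.hstack([z(a,165,165,100,115,4),z(a,340,180,100,115,4)])
cv2.imwrite("pics/z0.png",p)
```

```text
(no output)
```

View pics/z0.png

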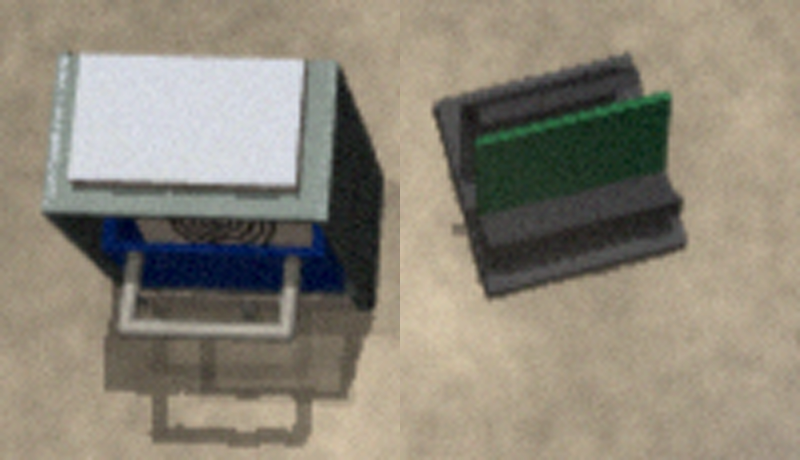

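```bash
cat > h.py <<'E'
import numpy as np
from scipy.spatial.transform import Rotation as Ro
from scipy.optimize import least_squares
def ray(c,p):
    d=c['R'].T@np.linalg.solve(c['intrinsics'],[p[0],p[1],1]); return -c['R'].T@c['t'],d
def onz(c,p,z):
    o,d=ray(c,p); return o+d*(z-o[2])/d[2]
def proj(c,X):
    q=(c['R']@np.asarray(X).T).T+c['t']; q=q@c['intrinsics'].T; return q[:,:2]/q[:,2:]
def fit(c,L,P,x0):
    f=lambda v:(proj(c,Ro.from_euler('z',v[2]).apply(L)+[v[0],v[1],0])-P).ravel()
    r=least_squares(f,x0); return r.x,np.abs(r.fun).max()
def zc(x0,y0,ox,pts): return [(x0+(u-ox)/4,y0+v/4) for u,v in pts]
E
python3 - <<'E'
from bench import *; from h import *
c=camera_info("top")
L=np.array([[-45,76,208],[-45,-76,208],[45,76,208],[45,-76,208],[-90,45,135],[-90,-45,135]])/1e3
P=np.array(zc(165,165,0,[(43,213),(328,221),(60,53),(337,60),(120,330),(296,333)]))
print(fit(c,L,P,[.6,.2,0]))
a=.35;t=75*np.sin(a)-20;z=30+75*np.cos(a)
L=np.array([[-65,65,12],[-65,-65,12],[65,65,12],[65,-65,12],[t,60,z],[t,-60,z]])/1e3
P=np.array(zc(340,180,400,[(490,297),(687,245),(435,103),(630,55),(478,138),(670,93)]))
print(fit(c,L,P,[.6,-.1,0]))
for n,p,z in[("roll top",(306,191),.09),("phone c",(291,310),.009),("pad",(130,294),.018),("glovebox c",(498,280),.08),("gb nearest",(453,307),.08)]: print(n,onz(c,p,z).round(3))
E
```

```text
(array([ 0.61347823,  0.19666805, -0.03270942]), np.float64(2.0203873963623096))
(array([ 0.61334456, -0.18237755,  0.24337619]), np.float64(1.833864434506097))
roll top [0.672 0.002 0.09 ]
phone c [0.396 0.041 0.009]
pad [0.436 0.432 0.018]
glovebox c [ 0.455 -0.442  0.08 ]
gb nearest [ 0.394 -0.334  0.08 ]
```

Call:
carry_out(
  plan=[1.7,3.1,0.5,0,0,1,9.4,1.7,3.1,0.5,0,0,1,9.4,1.7,3.1,0.5,0,0,1,9.4,1.7,3.1,0.5,0,0,1,9.4,1.7,3.1,0.5,0,0,1,9.4,1.7,3.1,0.5,0,0,1,9.4,1.7,3.1,0.5,0,0,1,9.4,1.7,3.1,0.5,0,0,1,9.4,1.7,3.1,0.5,0,0,1,9.4,1.7,3.1,0.5,0,0,1,9.4,1.7,3.1,0.5,0,0,1,9.4,1.7,3.1,0.5,0,0,1,9.4],
)

```text
time: 1.3
position: [0.4067, -0.1647, 0.3626]
tool_rot: [-3.141, -0.0, 1.41]
force: [1.3, -0.2, 0.7]
gripper_width: 0.0942
finger_force: 0.0
```

Run:
```python
from bench import *; from h import *
import cv2
c=camera_info("wrist");im=get_image("wrist");cv2.imwrite("pics/w1.png",im)
s=state();print(s['position'],s['tool_rot'],s['qpos'],s['time'])
print(-c['R'].T@c['t'],c['R'],c['intrinsics'][0,0])
print(proj(c,np.array([[.613,-.182,.012],[.613,.197,.1]])))
```

```text
[ 0.40881036 -0.1607585   0.363483  ] [ 3.13864947 -0.00529664  1.41625585] [-0.53737496  0.03523584  1.6534193   0.00605517  1.45218808 -0.38354095] 1.35
[ 0.41723774 -0.09481806  0.44457236] [[ 9.87057474e-01 -1.60366899e-01 -2.23699916e-06]
 [-1.55558939e-01 -9.57467896e-01  2.43015731e-01]
 [-3.89738210e-02 -2.39870146e-01 -9.70022347e-01]] 424.04342209124314
[[ 518.41036108  189.82699391]
 [ 557.40386016 -409.53412199]]
```

View pics/w1.png

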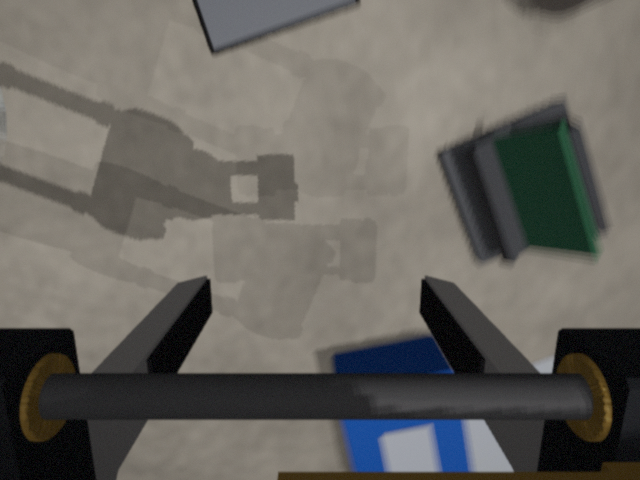

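The wrist view shows the stand's base corners at (440,154), (565,100), (606,230) and (481,261), and the backstop's top edge from (565,121) to (597,255).

Run:
```python
from bench import *; from h import *
c=camera_info("wrist")
a=.35;t=75*np.sin(a)-20;z=30+75*np.cos(a)
L=np.array([[-65,65,12],[-65,-65,12],[65,65,12],[65,-65,12],[t,60,z],[t,-60,z]])/1e3
P=np.array([(440,154),(481,261),(565,101),(606,230),(564,121),(597,255)])
v,e=fit(c,L,P,[.6,-.1,0]);print(v,e)
R=Ro.from_euler('z',v[2]); print((proj(c,R.apply(L)+[v[0],v[1],0])-P).round(1))
print("face/ledge",proj(c,R.apply(np.array([[-20,60,30],[-20,-60,30]])/1e3)+[v[0],v[1],0]))
```

```text
[ 0.62186392 -0.17216175  0.23294632] 9.982199610855957
[[  2.4  -3.7]
 [ -0.7   4.3]
 [  4.2  -2.2]
 [ -6.1 -10. ]
 [ -1.1   4. ]
 [  1.1   5.5]]
face/ledge [[494.4385452  137.6290628 ]
 [528.08522655 250.07264054]]
```

Call:
carry_out(
  plan=[0,4,-0.2,0,0,1,9.4,0,4,-0.2,0,0,0.5,9.4,0,4,0,0,-1,0,7,0,4,0,0,-1,0,5,0,4,0,0,-1,0,3,0,4,0,0,-1,0,2.4,0,4,0,0,-1,0,2.4,0,3,0,0,-1,0,2.4,0,0,0,0,0,0,2.4,0,0,0,0,0,0,2.4],
)

```text
time: 2.35
position: [0.4056, 0.1443, 0.3583]
tool_rot: [2.62, -0.015, 1.545]
force: [-0.4, 0.1, -0.4]
gripper_width: 0.0333
finger_force: 0.0
```

Run:
```python
from bench import *; from h import *
import cv2
c=camera_info("wrist");im=get_image("wrist");cv2.imwrite("pics/w2.png",im)
np.savez("w2.npz",**c)
s=state();print(s['position'],s['tool_rot'],s['qpos'],s['time'],s['gripper_width'],s['force'])
```

```text
[0.40638301 0.14343281 0.35857104] [ 2.61928987 -0.01560026  1.54253342] [ 0.26870815 -0.17788527  1.95146681 -0.1751377   0.86890194  0.38029627] 2.4 0.029678572119317195 [ 0.98297093 -0.52450248  0.23684673]
```

View pics/w2.png

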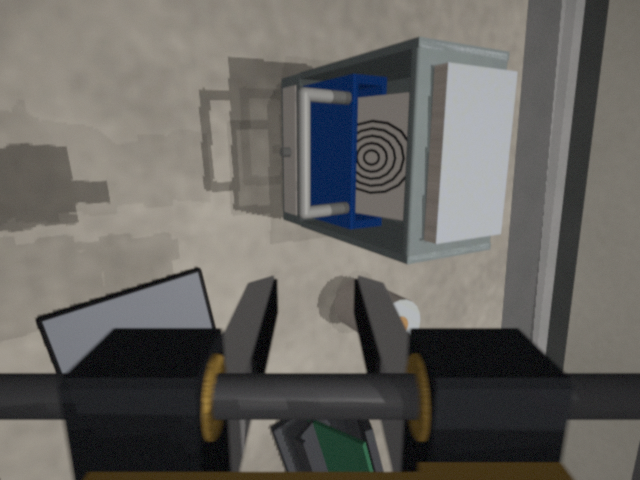

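The wrist view now shows the cabinet: the handle bar from (305,84) to (303,218), the roof's front corners at (420,39) and (408,263), and the card's rings behind the bin at (372,157). I'll refit the cabinet, and the stand with the camera pose at exposure.

```bash
cat >> h.py <<'E'
def go(p,rot,s):
    "delta in cm and rotvec units of 5deg from state s to TCP p, rotation rot"
    r=(rot*Ro.from_euler('xyz',s['tool_rot']).inv()).as_rotvec()/np.radians(5)
    return ((p-s['position'])*100).round(2),r.round(2)
def axes(x,y,z): return Ro.from_matrix(np.c_[x,y,z])
def cabrot(th,yaw): # frame of bin tilted th
    return Ro.from_euler('z',yaw)*Ro.from_euler('y',-th)
def toolrot(B): # tool z=-Bz, tool y=+Bx (closing), x=y cross z
    M=B.as_matrix(); y=M[:,0]; z=-M[:,2]; return axes(np.cross(y,z),y,z)
E
python3 - <<'E'
from bench import *; from h import *
c=dict(np.load("w2.npz"))
L=np.array([[-45,76,208],[-45,-76,208],[-90,45,135],[-90,-45,135]])/1e3
P=np.array([(420,39),(408,263),(305,86),(303,217)])
v,e=fit(c,L,P,[.6,.2,0]);print(v,e)
K=c['intrinsics'];R1=np.array([[.987057474,-.160366899,0],[-.155558939,-.957467896,.243015731],[-.038973821,-.239870146,-.970022347]])
c1=dict(R=R1,t=-R1@np.array([.41723774,-.09481806,.44457236]),intrinsics=K)
a=.35;t=75*np.sin(a)-20;z=30+75*np.cos(a)
L=np.array([[-65,65,12],[-65,-65,12],[65,65,12],[65,-65,12],[t,60,z],[t,-60,z]])/1e3
P=np.array([(440,154),(481,261),(565,101),(606,230),(564,121),(597,255)])
for k in([0,1,2,3,4,5],[0,1,2,4,5]):
  w,e=fit(c1,L[k],P[k],[.6,-.1,0]);print("stand",w,e)
s=state()
for v in (v,np.array([.613,.197,-.033])):
  B=Ro.from_euler('z',v[2]);T=toolrot(cabrot(.55,v[2]))
  H=B.apply([-.045,0,.05])+[v[0],v[1],0]
  for th in(0,.2,.4,.55):
    bar=H+cabrot(th,v[2]).apply([-.045,0,.085]); print(th,bar.round(4),(bar-T.apply([0,0,.08])).round(4))
  bar=H+B.apply([-.045,0,.085]);print(go(bar-T.apply([0,0,.08]),T,s))
E
```

```text
[ 0.61512642  0.19601226 -0.05188912] 7.013312508599
stand [ 0.61754643 -0.17853398  0.22878454] 10.092626649647912
stand [ 0.61691206 -0.17666364  0.24611081] 5.393873737107995
0 [0.5252 0.2007 0.135 ] [0.4835 0.2028 0.2032]
0.2 [0.5093 0.2015 0.1244] [0.4675 0.2037 0.1926]
0.4 [0.4957 0.2022 0.1108] [0.454  0.2044 0.179 ]
0.55 [0.4875 0.2026 0.0989] [0.4457 0.2048 0.1671]
(array([  7.71,   5.94, -15.54]), array([-0.19, -0.31, -0.27]))
0 [0.523 0.2   0.135] [0.4813 0.2013 0.2032]
0.2 [0.5071 0.2005 0.1244] [0.4653 0.2019 0.1926]
0.4 [0.4935 0.2009 0.1108] [0.4517 0.2023 0.179 ]
0.55 [0.4853 0.2012 0.0989] [0.4435 0.2026 0.1671]
(array([  7.49,   5.79, -15.54]), array([-0.19, -0.31, -0.06]))
```

Call:
carry_out(
  plan=[0.8,1.5,-2,-0.2,-0.3,-0.15,2.4,0.8,1.5,-2,0,0,0,2.4,0.9,1.5,-2.3,0,0,0,2.4,0.9,1.5,-2.4,0,0,0,2.4,0,0,0,0,0,0,2.4,0,0,0,0,0,0,2.4],
)

```text
time: 3.0
position: [0.4414, 0.2022, 0.2714]
tool_rot: [2.593, 0.002, 1.527]
force: [0.4, 0.3, 1.6]
gripper_width: 0.0241
finger_force: 0.0
```

Run:
```python
from bench import *; from h import *
import cv2
c=camera_info("wrist");s=state();im=get_image("wrist");cv2.imwrite("pics/w3.png",im)
np.savez("w3.npz",**c)
v=np.array([.614,.1965,-.04]);B=Ro.from_euler('z',v[2]);T=toolrot(cabrot(.55,v[2]))
H=B.apply([-.045,0,.05])+[v[0],v[1],0];bar=H+B.apply([-.045,0,.085])
print(s['position'],s['gripper_width'],go(bar-T.apply([0,0,.08]),T,s))
print(proj(c,np.array([bar+B.apply([0,.045,0]),bar-B.apply([0,.045,0]),bar])))
```

```text
[0.44139981 0.20222174 0.27142907] 0.02412790265134622 (array([ 4.09, -0.05, -6.82]), array([ 0.02, -0.02,  0.05]))
[[315.2742242  178.14935149]
 [315.78086477 324.34051846]
 [315.53874525 254.47691546]]
```

View pics/w3.png

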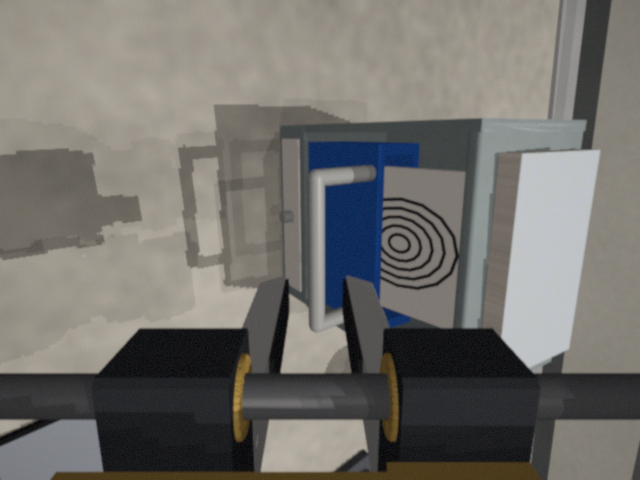

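Call:
carry_out(
  plan=[1,0,-1.7,0,0,0,2.4,1,0,-1.7,0,0,0,2.4,1.05,0,-1.7,0,0,0,2.4,1.05,0,-1.7,0,0,0,2.4,0,0,0,0,0,0,1.4,0,0,0,0,0,0,1.4],
)

```text
time: 3.65
position: [0.482, 0.203, 0.2049]
tool_rot: [2.59, -0.0, 1.528]
force: [-0.2, 0.9, -0.6]
gripper_width: 0.0144
finger_force: 0.0
```

Call:
carry_out(
  plan=[-0.8,0,-0.5,0,0,0,1.4,-0.8,0.1,-0.55,0,0,0,1.4,-0.7,0,-0.65,0,0,0,1.4,-0.65,0.1,-0.7,0,0,0,1.4,-0.4,0,-0.6,0,0,0,1.4,-0.4,0,-0.6,0,0,0,1.4,-0.2,0,-0.2,0,0,0,1.4,0,0,0,0,0,0,1.4],
)

```text
time: 4.45
position: [0.4426, 0.206, 0.1673]
tool_rot: [2.588, -0.001, 1.53]
force: [0.1, -0.7, 1.5]
gripper_width: 0.0143
finger_force: 0.8
```

Call:
carry_out(
  plan=[-0.25,0,-0.3,0,0,0,1.4,-0.25,0,-0.3,0,0,0,1.4,0,0,0,0,0,0,1.4],
)

```text
time: 4.75
position: [0.4425, 0.2077, 0.1653]
tool_rot: [2.578, -0.004, 1.532]
force: [7.0, -4.0, 14.3]
gripper_width: 0.014
finger_force: 6.6
```

Call:
carry_out(
  plan=[0.3,0,0.4,0,0,0,3,0,0,0,0,0,0,3,-1.6,0,2.6,0,0,0,3,-1.6,0,2.6,0,0,0,3,-1.6,0,2.6,0,0,0,4,-1.6,0,2.6,0,0,0,4,0,0,0,0,0,0,4,0,0,0,0,0,0,4],
)

```text
time: 5.55
position: [0.3755, 0.2057, 0.2676]
tool_rot: [2.591, -0.0, 1.53]
force: [-0.6, -0.9, -0.7]
gripper_width: 0.0404
finger_force: 0.0
```

Run:
```python
from bench import *; from h import *
import cv2
c=camera_info("wrist");s=state();im=get_image("wrist");cv2.imwrite("pics/w4.png",im)
np.savez("w4.npz",**c)
v=np.array([.614,.1965,-.04]);C=cabrot(.55,v[2]);T=toolrot(C)
H=Ro.from_euler('z',v[2]).apply([-.045,0,.05])+[v[0],v[1],0]
g=lambda *p:H+C.apply(np.array(p)/1e3)
print(s['position'],s['force'],go(g(9,0,196),T,s),go(g(9,0,260),T,s))
print(proj(c,np.array([g(-45,45,85),g(-45,-45,85),g(13,50,140),g(13,-50,140),g(5,50,140),g(5,-50,140)])).round())
```

```text
[0.37547902 0.20572149 0.26760922] [-0.57950887 -0.87091893 -0.69119191] (array([ 9.89, -0.36, -4.58]), array([-0.  ,  0.01,  0.01])) (array([ 6.54, -0.23,  0.88]), array([-0.  ,  0.01,  0.01]))
[[326. 174.]
 [325. 301.]
 [437. 173.]
 [425. 343.]
 [422. 173.]
 [412. 343.]]
```

View pics/w4.png

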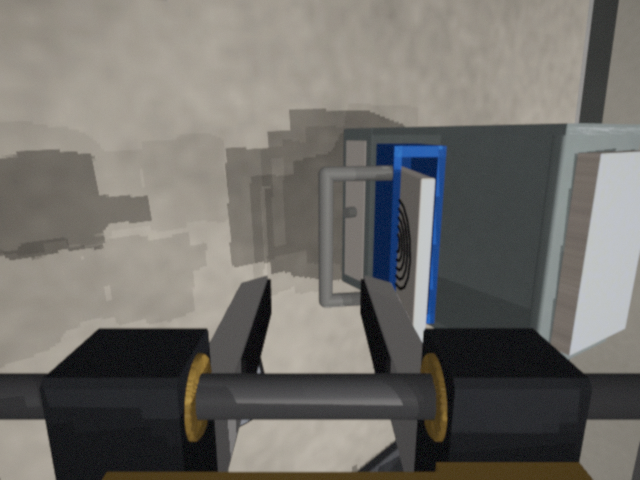

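Call:
carry_out(
  plan=[2.2,-0.2,0.3,0,0,0,4,2.2,-0.2,0.3,0,0,0,4,2.2,-0.1,0.3,0,0,0,4,0,0,0,0,0,0,4,1.1,0,-1.8,0,0,0,4,1.1,0,-1.8,0,0,0,4,1.1,0,-1.8,0,0,0,4,0,0,0,0,0,0,4],
)

```text
time: 6.4
position: [0.4735, 0.1997, 0.2185]
tool_rot: [2.599, 0.004, 1.528]
force: [-0.4, -0.3, -0.4]
gripper_width: 0.0405
finger_force: 0.0
```

Call:
carry_out(
  plan=[0,0,0,0,0,0,2.4,0,0,0,0,0,0,1.2,0,0,0,0,0,0,0.4,0,0,0,0,0,0,0.4,0,0,0,0,0,0,0.4,0,0,0,0,0,0,0.4],
  newtons=20,
)

```text
time: 7.0
position: [0.4748, 0.2009, 0.2234]
tool_rot: [2.59, -0.001, 1.529]
force: [-4.5, 0.1, 5.1]
gripper_width: 0.0083
finger_force: 20.0
```

Call:
carry_out(
  plan=[-0.5,0,0.85,0,0,0,0.4,-1.05,0.05,1.7,0,0,0,0.4,-1.05,0.05,1.7,0,0,0,0.4,-1.05,0.05,1.7,0,0,0,0.4,-1.05,0.05,1.7,0,0,0,0.4,-1.05,0.05,1.7,0,0,0,0.4,-1.05,0.05,1.7,0,0,0,0.4,0,0,0,0,0,0,0.4,0,0,0,0,0,0,0.4],
)

```text
time: 7.9
position: [0.4065, 0.2037, 0.333]
tool_rot: [2.592, -0.0, 1.53]
force: [0.4, -0.1, -1.7]
gripper_width: 0.0078
finger_force: 20.0
```

Run:
```python
from bench import *; from h import *
import cv2
c=camera_info("wrist");s=state();im=get_image("wrist");cv2.imwrite("pics/w5.png",im)
np.savez("w5.npz",**c)
print(s['position'],s['tool_rot'],s['force'],s['gripper_width'],s['qpos'])
T=Ro.from_euler('xyz',s['tool_rot'])
# tool frame camera pose
print("cam in tool",T.inv().apply(-c['R'].T@c['t']-s['position']).round(4)); print((c['R']@T.as_matrix()).round(3))
for zb in(.1,.095): print(zb,proj(c,s['position']+T.apply([[sx*.05,sy*.004,zb] for sx in(1,-1) for sy in(1,-1)])).round(), proj(c,s['position']+T.apply([[-.05,-.004,zb-.04+.135],[.05,-.004,zb-.04+.135]])).round())
```

```text
[0.40649372 0.20370762 0.33300961] [ 2.59164997e+00 -8.00698547e-05  1.52960265e+00] [ 0.35447613 -0.11726034 -1.68916966] 0.007810803763989021 [ 0.47951018 -0.10111521  1.96727244 -0.36335036  0.82038618  0.70850011]
cam in tool [ 0.0708 -0.0007 -0.0823]
[[-0.001  1.    -0.   ]
 [-0.97  -0.001 -0.244]
 [-0.244  0.     0.97 ]]
0.1 [[326. 184.]
 [308. 184.]
 [325. 390.]
 [309. 390.]] [[311. 311.]
 [310. 168.]]
0.095 [[327. 186.]
 [307. 186.]
 [325. 397.]
 [309. 397.]] [[311. 314.]
 [310. 168.]]
```

View pics/w5.png

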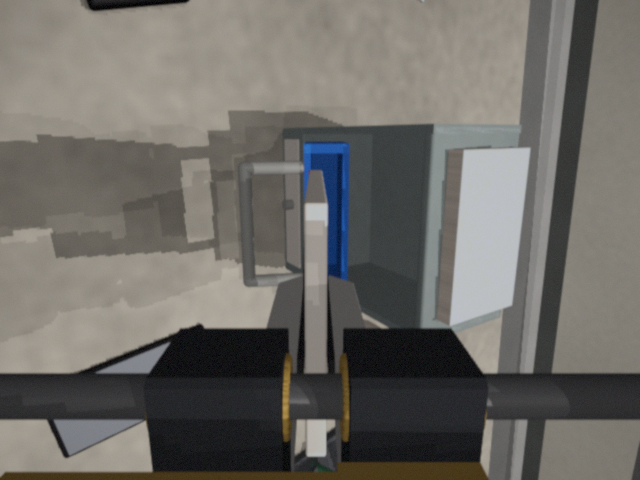

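The picture shows the card held clear of the bin, its top edge running from (316,202) to (316,457) and its lower +x_tool corner at about (314,170). I'll solve for its position in the grip and the placing pose.

Run:
```python
from bench import *; from h import *
import cv2
c=dict(np.load("w5.npz"));s=state();T=Ro.from_euler('xyz',s['tool_rot'])
def f(v):
    zt,off,r=v; R=Ro.from_euler('y',r)
    ctr=np.array([off,0,zt+.0675])
    X=ctr+R.apply([[.05,0,-.0675],[-.05,0,-.0675],[.05,0,.0675]])
    return proj(c,s['position']+T.apply(X))[:,1]-[202,457,170]
r=least_squares(f,[.06,0,0],x_scale=.01);print(r.x,r.fun)
f2=lambda v:f([v[0],v[1],0])[:2]
r=least_squares(f2,[.06,0]);print(r.x,r.fun)
im=cv2.imread("pics/w5.png")
print(im[160:230:4,316].tolist(), im[430:470:4,316].tolist())
```

```text
[ 0.0567863  -0.00091479 -0.00182224] [-8.52651283e-14 -5.68434189e-14 -2.84217094e-14]
[ 0.05665607 -0.00075754] [1.10844667e-12 4.54747351e-13]
[[110, 55, 28], [108, 54, 23], [106, 55, 28], [96, 98, 105], [97, 101, 106], [94, 98, 102], [96, 100, 104], [94, 98, 103], [95, 98, 105], [96, 100, 104], [97, 100, 105], [175, 181, 183], [192, 193, 189], [193, 192, 189], [191, 192, 189], [173, 176, 178], [154, 161, 168], [155, 161, 168]] [[175, 181, 185], [176, 182, 185], [175, 181, 185], [174, 181, 185], [175, 181, 184], [175, 181, 184], [185, 185, 182], [46, 43, 43], [35, 35, 34], [44, 46, 39]]
```

Call:
carry_out(
  plan=[-0.2,-2,0.5,0,0,0.2,0.4,-0.2,-4,0.5,0,0,0.3,0.4,0,-4,0.5,0,0,0.3,0.4,0,-4,0.5,0,0,0.3,0.4,0,-4,0.5,0,0,0.3,0.4,0,-4,0.5,0,0,0.3,0.4,0,-4,0.5,0,0,0.3,0.4,0,-4,0.5,0,0,0.3,0.4,0,-4,0,0,0,0.3,0.4,0,-4,0,0,0,0.3,0.4,0,-3,0,0,0,0.3,0.4,0,-2,0,0,0,0,0.4],
)

```text
time: 9.15
position: [0.4026, -0.2056, 0.3672]
tool_rot: [2.601, -0.001, 1.787]
force: [-0.3, 0.5, -1.4]
gripper_width: 0.0079
finger_force: 20.0
```

Call:
carry_out(
  plan=[0,0,0,0,0,0,0.4,0,0,0,0,0,0,0.4,0,0,0,0,0,0,0.4],
)

```text
time: 9.45
position: [0.4029, -0.2007, 0.3682]
tool_rot: [2.6, -0.002, 1.791]
force: [-0.2, -0.2, -1.9]
gripper_width: 0.0078
finger_force: 20.0
```

Run:
```python
from bench import *; from h import *
import cv2
c=camera_info("wrist");s=state();im=get_image("wrist");cv2.imwrite("pics/w6.png",im)
np.savez("w6.npz",**c)
print(s['position'],s['tool_rot'],s['qpos'])
a=.35;t=75*np.sin(a)-20;z=30+75*np.cos(a)
L=np.array([[-65,65,12],[-65,-65,12],[65,65,12],[65,-65,12],[t,60,z],[t,-60,z]])/1e3
uv=proj(c,Ro.from_euler('z',.24).apply(L)+[.616,-.179,0]);print(uv.round())
x0,y0=np.maximum(uv.min(0)-25,0).astype(int);x1,y1=(uv.max(0)+25).astype(int)
cr=im[y0:y1,x0:x1];k=min(3,800/cr.shape[1],600/cr.shape[0]);print(x0,y0,k)
cv2.imwrite("pics/w6c.png",np.clip(cv2.resize(cr,None,fx=k,fy=k,interpolation=cv2.INTER_CUBIC)*1.7,0,255).astype('uint8'))
```

```text
[ 0.40292237 -0.20065257  0.36823302] [ 2.59970989e+00 -1.62399882e-03  1.79137876e+00] [-0.94342522 -0.0965516   1.87069048  0.53610792  1.19004278 -1.32200791]
[[262. 166.]
 [267. 280.]
 [359. 160.]
 [358. 261.]
 [364. 173.]
 [363. 287.]]
236 135 3
```

View pics/w6c.png

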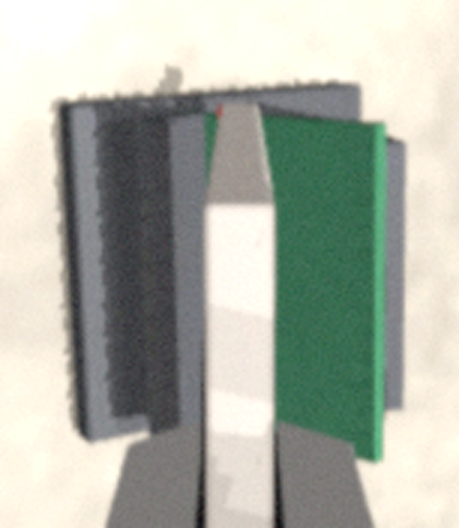

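Run:
```python
from bench import *; from h import *
c=dict(np.load("w6.npz"));s=state()
a=.35;t=75*np.sin(a)-20;z=30+75*np.cos(a)
L=np.array([[-65,65,12],[-65,-65,12],[65,65,12],[t,60,z],[t,-60,z]])/1e3
P=np.array([(72,103),(91,439),(358,87),(374,122),(374,460)])/3+[236,135]
v,e=fit(c,L,P,[.6,-.1,0]);print(v,e)
v2,e=fit(c,L[3:],P[3:],v);print(v2,e)
print((proj(c,Ro.from_euler('z',v[2]).apply(L)+[v[0],v[1],0])-P).round(1))
for v in(v,(.6133,-.1824,.243)):
  S=Ro.from_euler('z',v[2]);B=S*Ro.from_euler('y',.35);O=S.apply([-.02,0,.03])+[v[0],v[1],0]
  T=toolrot(B)
  for cx,cz in((-.02,.1575),(-.02,.0705),(-.004,.0675)):
    p=O+B.apply([cx,0,cz])-T.apply([-.0008,0,.1242]); print(p.round(4),go(p,T,s))
```

```text
[ 0.61368696 -0.18219101  0.24289798] 1.7787784296464793
[ 0.61290371 -0.18200298  0.25345898] 0.6660419919307969
[[-0.9 -0.3]
 [-1.1  1.5]
 [ 1.4 -1.8]
 [ 1.  -0.2]
 [ 0.2  1. ]]
[ 0.6696 -0.1675  0.3015] (array([26.66,  3.29, -6.71]), array([-2.36,  9.95,  0.24]))
[ 0.6406 -0.1747  0.2198] (array([ 23.76,   2.58, -14.88]), array([-2.36,  9.95,  0.24]))
[ 0.6542 -0.1713  0.2114] (array([ 25.12,   2.91, -15.71]), array([-2.36,  9.95,  0.24]))
[ 0.6692 -0.1677  0.3015] (array([26.62,  3.27, -6.71]), array([-2.36,  9.95,  0.24]))
[ 0.6403 -0.1749  0.2198] (array([ 23.72,   2.55, -14.88]), array([-2.36,  9.95,  0.24]))
[ 0.6539 -0.1715  0.2114] (array([ 25.08,   2.89, -15.71]), array([-2.36,  9.95,  0.24]))
```

Call:
carry_out(
  plan=[2.4,0.3,0,-0.21,0.9,0.02,0.4,2.4,0.3,0,-0.21,0.9,0.02,0.4,2.4,0.3,0,-0.21,0.9,0.02,0.4,2.4,0.3,0,-0.21,0.9,0.02,0.4,2.4,0.3,-0.6,-0.21,0.9,0.02,0.4,2.4,0.3,-0.6,-0.21,0.9,0.02,0.4,2.4,0.3,-1,-0.21,0.9,0.02,0.4,2.4,0.3,-1,-0.21,0.9,0.02,0.4,2.4,0.3,-1,-0.21,0.9,0.02,0.4,2.4,0.3,-1,-0.21,0.9,0.02,0.4,2.4,0.3,-1,-0.21,0.9,0.02,0.4,0,0,0,0,0,0,0.4],
)

```text
time: 10.7
position: [0.6712, -0.1656, 0.3003]
tool_rot: [-2.793, -0.005, 1.816]
force: [-1.1, -0.7, -3.3]
gripper_width: 0.0077
finger_force: 20.0
```

Call:
carry_out(
  plan=[0,0,0,0,0,0,0.4,0,0,0,0,0,0,0.4,0,0,0,0,0,0,0.4],
)

```text
time: 11.0
position: [0.6662, -0.1686, 0.3094]
tool_rot: [-2.8, 0.001, 1.81]
force: [0.0, -0.7, -1.5]
gripper_width: 0.008
finger_force: 20.0
```

```bash
cat > q.py <<'E'
from bench import *; from h import *
s=state();v=(.6135,-.1823,.243)
S=Ro.from_euler('z',v[2]);B=S*Ro.from_euler('y',.35);O=S.apply([-.02,0,.03])+[v[0],v[1],0]
T=toolrot(B);print(s['position'],s['tool_rot'],s['force'],s['qpos'],s['time'])
Tn=Ro.from_euler('xyz',s['tool_rot'])
print("card in backstop",(B.inv().apply(s['position']+Tn.apply([-.0008,0,.1242])-O)*1e3).round(1))
for cx,cz in((-.02,.1575),(-.014,.0725),(-.0045,.068)): print(cx,cz,go(O+B.apply([cx,0,cz])-T.apply([-.0008,0,.1242]),T,s))
E
python3 q.py
```

```text
[ 0.66622283 -0.16864275  0.30944886] [-2.80027600e+00  8.86366422e-04  1.81041460e+00] [ 0.00324758 -0.67133033 -1.45679737] [-0.27796171  0.59492103  1.00500413 -0.17327279  1.83682716 -0.53817984] 11.0
card in backstop [-24.8  -0.2 163.8]
-0.02 0.1575 (array([ 0.32,  0.1 , -0.8 ]), array([-0.01,  0.1 ,  0.04]))
-0.014 0.0725 (array([-1.96, -0.46, -8.99]), array([-0.01,  0.1 ,  0.04]))
-0.0045 0.068 (array([-1.25, -0.29, -9.74]), array([-0.01,  0.1 ,  0.04]))
```

Call:
carry_out(
  plan=[-0.3,-0.1,-1.5,0,0.1,0.04,0.4,-0.3,-0.1,-1.5,0,0,0,0.4,-0.3,-0.1,-1.5,0,0,0,0.4,-0.4,-0.1,-1.5,0,0,0,0.4,-0.4,-0.06,-1.5,0,0,0,0.4,-0.3,0,-1.4,0,0,0,0.4,0,0,0,0,0,0,0.4,0,0,0,0,0,0,0.4,0,0,0,0,0,0,0.4],
)

```text
time: 11.9
position: [0.6472, -0.1736, 0.2188]
tool_rot: [-2.79, -0.002, 1.814]
force: [-0.5, -0.4, -0.9]
gripper_width: 0.0079
finger_force: 20.0
```

```bash
python3 q.py
python3 - <<'E'
from bench import *; import cv2,numpy as np
a=get_image("top");s=get_image("scene")
z=lambda im,x,y:np.clip(cv2.resize(im[y:y+100,x:x+100],None,fx=4,fy=4,interpolation=cv2.INTER_CUBIC)*1.6,0,255).astype('uint8')
cv2.imwrite("pics/p7.png",np.hstack([z(a,335,160),z(s,205,180)]))
E
```

```text
[ 0.64723703 -0.17356008  0.2188351 ] [-2.78992773e+00 -1.81214871e-03  1.81404854e+00] [-0.47212426 -0.43394722 -0.90757348] [-0.28964976  0.61260382  1.1961562  -0.17482341  1.63872701 -0.51816552] 11.9
card in backstop [-13.4  -0.2  72. ]
-0.02 0.1575 (array([2.22, 0.59, 8.26]), array([-0.02, -0.02, -0.  ]))
-0.014 0.0725 (array([-0.06,  0.03,  0.07]), array([-0.02, -0.02, -0.  ]))
-0.0045 0.068 (array([ 0.65,  0.21, -0.67]), array([-0.02, -0.02, -0.  ]))
```

View pics/p7.png

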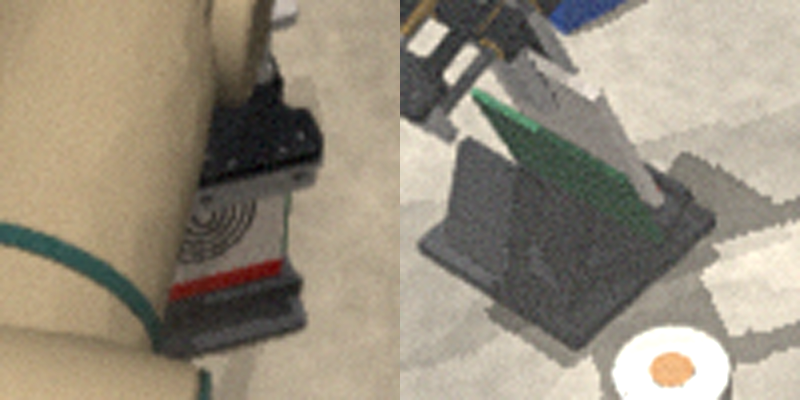

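The card stands just above the ledge behind the lip, with the red stripe down and the rings outward. Now lower it and move it against the face.

Call:
carry_out(
  plan=[-0.07,0,-0.2,0,0,0,0.4,-0.07,0,-0.2,0,0,0,0.4,0.2,0.05,-0.1,0,0,0,0.4,0.2,0.05,-0.1,0,0,0,0.4,0.2,0.05,-0.1,0,0,0,0.4,0.2,0.05,-0.05,0,0,0,0.4,0,0,0,0,0,0,0.4,0,0,0,0,0,0,0.4],
)

```text
time: 12.8
position: [0.653, -0.1717, 0.2127]
tool_rot: [-2.787, -0.001, 1.814]
force: [-1.9, -0.4, 6.7]
gripper_width: 0.0081
finger_force: 20.0
```

```bash
python3 q.py
```

```text
[ 0.65296897 -0.1717467   0.21269253] [-2.78673186e+00 -1.19519890e-03  1.81403987e+00] [-1.92595668 -0.38950599  6.74079329] [-0.28444947  0.62566659  1.18738289 -0.17528056  1.63787998 -0.51235027] 12.8
card in backstop [-6.1  0.1 68.3]
-0.02 0.1575 (array([1.64, 0.41, 8.88]), array([ 0.  , -0.06, -0.  ]))
-0.014 0.0725 (array([-0.64, -0.15,  0.69]), array([ 0.  , -0.06, -0.  ]))
-0.0045 0.068 (array([ 0.08,  0.03, -0.06]), array([ 0.  , -0.06, -0.  ]))
```

Call:
carry_out(
  plan=[0.15,0.04,0,0,0,0,0.4,0.1,0.03,0,0,0,0,0.4,0,0,0,0,0,0,0.4],
)

```text
time: 13.1
position: [0.6554, -0.171, 0.2118]
tool_rot: [-2.786, -0.002, 1.814]
force: [-3.2, -0.9, 6.9]
gripper_width: 0.0081
finger_force: 20.0
```

```bash
python3 q.py
```

```text
[ 0.65536651 -0.17104089  0.21176917] [-2.78601760e+00 -1.87161133e-03  1.81395968e+00] [-3.23648043 -0.94411343  6.87055707] [-0.28277544  0.63005204  1.1814112  -0.17456135  1.64067177 -0.51116702] 13.1
card in backstop [-3.5  0.3 68.3]
-0.02 0.1575 (array([1.4 , 0.34, 8.97]), array([-0.01, -0.07, -0.  ]))
-0.014 0.0725 (array([-0.88, -0.22,  0.78]), array([-0.01, -0.07, -0.  ]))
-0.0045 0.068 (array([-0.16, -0.05,  0.03]), array([-0.01, -0.07, -0.  ]))
```

Call:
carry_out(
  plan=[0,0,0,0,0,0,1.2,0,0,0,0,0,0,1.8,0,0,0,0,0,0,2.6,0,0,0,0,0,0,3.4,0,0,0,0,0,0,3.4,0,0,0,0,0,0,3.4],
  newtons=5,
)

```text
time: 13.7
position: [0.6564, -0.1705, 0.2103]
tool_rot: [-2.789, -0.003, 1.814]
force: [-0.1, -0.9, 0.3]
gripper_width: 0.0338
finger_force: 0.0
```

Call:
carry_out(
  plan=[0.3,0.1,1,0,0,0,3.4,0.7,0.15,1.9,0,0,0,3.4,0.7,0.15,1.9,0,0,0,3.4,0.7,0.15,1.9,0,0,0,3.4,0.7,0.15,1.9,0,0,0,3.4,0,0,2,0,0,0,3.4,0,-1,2,0,-0.5,0,3.4,-2,-2,2,0,-1,0,3.4,-3,-2,2,0,-1,0,3.4,-4,-2,1,0,-1,0,3.4,-4,-1,0,0,-1,0,3.4,0,0,0,0,0,0,3.4],
)

```text
time: 14.9
position: [0.5487, -0.2436, 0.3878]
tool_rot: [3.115, 0.089, 1.792]
force: [0.1, 0.9, 0.3]
gripper_width: 0.0342
finger_force: 0.0
```

Call:
carry_out(
  plan=[-4,-3,0,0,0,0,3.4,-4,-4,0,0,0,0,3.4,-4,-4,0,0,0,0,3.4,-3,-4,0,0,0,0,3.4,0,-4,0,0,0,0,3.4,0,-4,0,0,0,0,3.4,0,-4,0,0,0,0,3.4,0,-3,0,0,0,0,3.4,0,0,0,0,0,0,3.4],
)

```text
time: 15.8
position: [0.4159, -0.5388, 0.3859]
tool_rot: [3.113, 0.092, 1.794]
force: [-0.4, 0.2, -0.3]
gripper_width: 0.0342
finger_force: 0.0
```

Run:
```python
from bench import *; from h import *; import cv2
print(state()['position'],state()['force'],state()['gripper_width'])
a=get_image("top");s=get_image("scene")
z=lambda im,x,y,w,f:cv2.resize(im[y:y+100,x:x+w],None,fx=f,fy=f,interpolation=cv2.INTER_CUBIC)
p=np.vstack([np.hstack([z(a,335,165,100,4),z(s,205,165,100,4)]),cv2.resize(np.hstack([a[150:330,90:410],s[150:330,190:510]]),(800,200))[:, :]])
cv2.imwrite("pics/p8.png",np.clip(p*1.5,0,255).astype('uint8'))
c=camera_info("top");v=(.6135,-.1823,.243)
S=Ro.from_euler('z',v[2]);B=S*Ro.from_euler('y',.35);O=S.apply([-.02,0,.03])+[v[0],v[1],0]
L=np.array([[-8,50,135],[-8,-50,135],[-8,50,0],[-8,-50,0]])/1e3
print(((proj(c,O+B.apply(L))-[335,165])*4).round())
```

```text
[ 0.41586262 -0.5387667   0.38593509] [-0.37189486  0.19835977 -0.32669237] 0.034193168173353196
[[114. 149.]
 [286. 107.]
 [118. 283.]
 [274. 244.]]
```

View pics/p8.png

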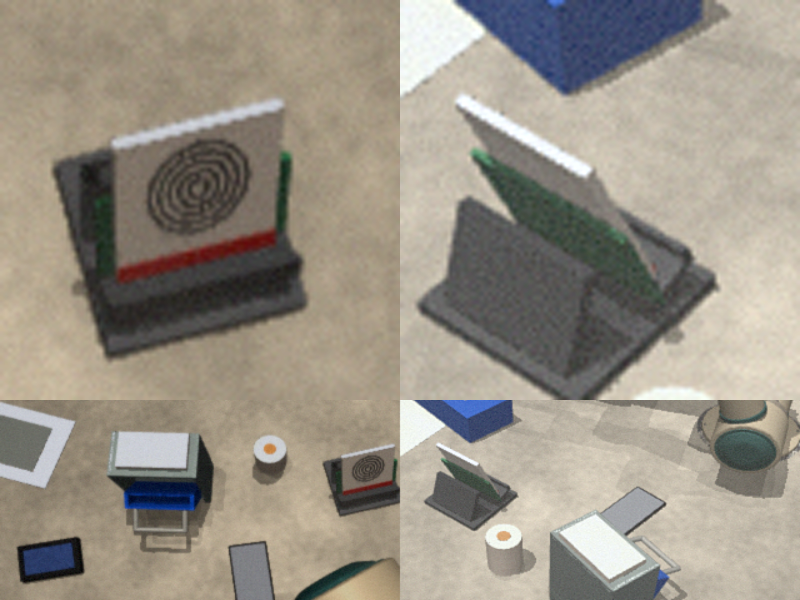

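The card sits flat on the backstop, centred, with the stripe down on the ledge. Its corners are within 5 zoomed px (about 1 px) of the prediction, the bin is out and the bystanders have not moved.

```bash
python3 -c "
from bench import *
print(sign_off())"
```

```text
the job is handed in; nothing more can be done
None
```

The job is handed in, at about 16 s of the 56 s allowed: the bin is tilted out to its stop, and the card leans alone on the green backstop, centred, red stripe down on the ledge and print outward, with the glove box, phone, paper roll and ink pad undisturbed.

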